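# Index the decorating wheel to place 7 and pin it

### The arm

A 6-joint arm with a two-finger parallel gripper is mounted at the origin on a cart in front of the work surface, level with it; the furniture and walls round the work are solid. World frame = base frame: x ahead of the robot, y to its left, z up, the work surface at z = 0. Lengths are in m, angles in rad, forces in N, time in s.
With the tool pointing down it reaches from about 0.275 to 0.725 m from the base axis. Payload 15.9 kg.
Tool frame: the origin (TCP) lies at the very end of the fingers, on their centre line; the grasp point (between the pads) lies 19 mm behind it; z points along the fingers, y is the direction in which the jaws open and shut (so a half turn about z gives the same grasp; the last joint's range is limited). The gripper opens to 85 mm and grips with 20 to 120 N. Pads are 22 mm wide; open, the fingers measure 114 mm over their backs; the gripper's body (76 mm by 85 mm) begins 54 mm behind the grasp point. The pads swing forward as they close: fully open they stand 13 mm farther back than shut.
Start: joints at [-1.326, 0.213, -0.034, 1.323, 0, 1.571], TCP at [0.121, -0.485, 0.231] pointing down, gripper open.
Joint ranges: [-2.98, 2.98], [-0.74, 1.72], [-1.14, 1.35], [-2.1, 2.04], [-1.57, 1.44], [-3.14, 3.14]. Speed limits (rad/s): [1.89, 1.89, 2.39, 2.57, 3.14, 3.14].

### API

Orientations are given as a rotation vector (axis times angle).
In Python, from rig import ctrl gives the robot as it stands. The module is installed in compiled form; this text tells all that it offers.
- The arm moves only by the tool jog_arm, never from a script. Its argument "motion" is a list of rows, each a list of 7 numbers: the shift along the world's x, y, z in cm, then the turn, a rotation vector about the world's x, y, z in rad, then the finger opening in cm, from 0 to 8.54. In form: [[tx, ty, tz, ax, ay, az, hand], ...]. A call has 1 to 12 rows; each row shifts and turns the pose as measured when the row begins; what a row does not reach is not made up. A row lasts 1/12 s, in which the tool goes at most 41.7 mm and 7.16 degrees, less where a joint would pass 70% of its speed; a pose out of reach is approached as far as the arm can. A call is refused whole if a number of a shift passes 4.17 or a number of a turn 0.125, either way. A call with a gripper value outside its range is refused whole. The fingers move at their own pace and stop on an object; "newtons" is the grip in N (left out, the last holds). Time passes only in rows, so rows that do not move let the fingers close. It gives the time, the measured TCP pose, the force and the opening at its end, in the units of the state.
- ctrl.state(): the state, without advancing time (a new reading comes with each control period).
- ctrl.snapshot(name): name is "side" or "top" or "wrist"; returns the picture (384x512x3 uint8, blue, green, red); there is no depth.
- ctrl.calibration(name): a dict with "intrinsics" (3x3 intrinsics, pixels), "dist_coeffs" ([k1, k2, p1, p2, k3] as OpenCV has them; the pictures are not rectified), "rvec" (rotation vector, rad) and "tvec" (3), from world to camera coordinates, as OpenCV has them. Camera axes: x right, y down, z forward; pixel columns grow to the right and rows downward; lengths in m; the calibration is good to about 2 mm. A picture is of the moment at which its call begins: read the wrist's pose just before it. calibration takes no time and is no camera call; for the wrist camera it gives the pose at the moment of the call.
- ctrl.job_done(): hands the job in, once; it reports no verdict.
The state is a dict: "t": time; "q": joint angles; "qvel": joint speeds; "joint_efforts": joint torques, N m; "tool_pos": TCP position; "tcp_rot": TCP orientation; "ft_force": force on the tool from outside, world axes, zero at the start; "torque": the same for the moment, N m; "gripper_width": finger opening in m.
Only numpy, scipy, OpenCV 4.12 (cv2) and the standard library are available. Lean on these libraries where they do the work, as an engineer would, in place of code of your own. Each camera call takes 0.05 s, during which the arm holds its last target. There are 200 camera calls.

### The job

The brown cup on the decorating wheel is to get its next painted motif at place 7. With closed fingertips pressed gently on the dark rubber hand ring round the wheel head, turn the wheel until the 7 stands in the middle of the little window, then push the index pin fully home to lock it there. Never lean on the wheel or its pin with more than 22 N, do not touch the cup, which must stay standing in the middle of the head, and leave the other things where they are.

Things in the scene. Friction and masses are not known exactly. Their poses are not given: they have to be found in the camera images.
- index_wheel: fixed dark-green base of a decorating (banding) wheel with index ring, 268 mm across. Origin: centre of its underside on the wheel's vertical axis; z up; its own -x points to the window's side (roughly to the robot). A sloping shroud, from radius 98 mm at height 54 mm down to radius 132 mm at height 22 mm, hides the numbers except in the window.
- dial: the turning part: steel head with rubber hand ring and, under the shroud, a cream cone with the numbers 1 to 8, 45 degrees apart. Origin on the axis at table height, z up; its x axis lines up with index_wheel's when the 7 is in mid-window. Turns endlessly both ways, stiffly (about 0.33 N m), and stays. Turned clockwise seen from above, the number in the window goes up (6, 7, 8, 1 ...).
- plate (a point): centre of the head's flat steel plate, 62 mm above the table, where the cup stands. Round it runs a dark rubber hand ring, radius 76 to 101 mm, no handle, set by its sleeve to suit the potter: its flat top is 66 to 84 mm above the table, which no pose tells; find it by touch. Closed fingertips pressed on it and moved round drag the wheel; under about 8 N they slip. It yields 1 mm per 12 N.
- window (a point): the middle of the window, a 28 x 28 mm opening with a brass frame and red index marks in the sloping shroud; the point lies on the surface of the dial, 113 mm from the axis, 35 mm above the table.
- seven (a point): the middle of the black number 7 (21 mm high) on the cream dial, on the same circle as the window's point; it turns with the dial (body origin of the dial is its centre). At the start another number or a blank part is in the window.
- pin (a joint): index pin travel in m: 0 raised, 0.014 home (black knob down on its boss, red band out of sight). Slides straight down against 2.5 N of friction and stays. Its round 8 mm foot meets a notched ring after 3 mm; it is blocked there unless a number is within about 0.035 rad of mid-window; then it slides down the notch's rounded edge and pulls the wheel exactly into place, home at about 10 N.
- pin_top (a point): middle of the flat top of the index pin's black rubber knob (24 mm across, 20 mm high), 102 mm above the table when raised, 88 mm when home; 119 mm from the axis, 135 degrees round from the window, counter-clockwise seen from above (right and behind as the robot sees it). Push it straight down with closed fingertips.
- cup: dark-brown glazed cup, 62 mm across, 59 mm high, standing loose in the middle of the wheel head; origin at the centre of its underside. It turns with the wheel and must not be touched.
- jar: glaze jar with a black lid and brown label, 58 mm across, 74 mm high, loose bystander beside the wheel; origin at the centre of its underside.
- jar_grey: glaze jar with a dark-grey lid and green label, 63 mm across, 78 mm high, loose bystander beside the wheel; origin at the centre of its underside.
- brush: round brush, 198 mm long, 14 mm thick, lying on the table beside the wheel, loose bystander; origin under its middle.
- bowl: small stoneware bowl, 124 mm across, 45 mm high, fast to the table near its front edge, mere clutter; origin at the centre of its underside.
There are look-alikes about, which are no part of the job. Leave any purple, turquoise or yellow look-alike of the cup alone.

How it is judged:
By the outcome, as a careful person would: the job done as asked, in the order asked, and still so for the second after the job is handed in, with the robot touching nothing.
It also fails if it takes over 72 s, if anything falls off the work surface, if the arm or the gripper's body presses on something with over 40 N, if the wrist force passes 120 N, or if a joint passes its speed limit or range.

## Working session

There is one attempt and no reset: what is moved stays moved. The work goes in short steps, Python scripts to look and compute and a tool call to move; the robot and the scene stay as the last step left them, time stands still between calls to the robot, and variables do not carry over. Pictures are saved under pics/ and viewed, about 8 in all and at most 12, crops included, and the job is handed in when it is done.

Besides the shell and the picture viewer there is one more tool, called after "Call:" as a command line: name --pt "numbers of a row" for each row, then --argument value for the rest. jog_arm: Moves the arm, as the interface text tells. Its arguments: {"type":"object","properties":{"motion":{"type":"array"},"newtons":{"type":"number"}},"required":["motion"]}

```bash
mkdir -p pics; cat > h.py <<'E'
import numpy as np, cv2
from rig import ctrl
def snap(cam,name,crop=None,scale=1):
    c=ctrl.calibration(cam); im=ctrl.snapshot(cam); np.save('pics/%s.npy'%name,im)
    np.savez('pics/%s_cal.npz'%name,**{k:np.array(v) for k,v in c.items()})
    show(im,name,crop,scale); return im
def show(im,name,crop=None,scale=1):
    if crop: x0,y0,x1,y1=crop; im=im[y0:y1,x0:x1]
    cv2.imwrite('pics/%s.png'%name,cv2.resize(im,None,fx=scale,fy=scale,interpolation=cv2.INTER_CUBIC))
def ray(name,uv,z):
    c=np.load('pics/%s_cal.npz'%name); R=cv2.Rodrigues(c['rvec'])[0]; t=c['tvec'].reshape(3)
    p=cv2.undistortPoints(np.array([[uv]],float),c['intrinsics'],c['dist_coeffs'])[0,0]
    o=-R.T@t; d=R.T@np.array([p[0],p[1],1]); return o+d*(z-o[2])/d[2]
def proj(name,P):
    c=np.load('pics/%s_cal.npz'%name)
    return cv2.projectPoints(np.array(P,float).reshape(-1,3),c['rvec'],c['tvec'],c['intrinsics'],c['dist_coeffs'])[0].reshape(-1,2)
E
python3 - <<'E'
from h import *
a=snap('top','top0'); b=snap('side','side0')
cv2.imwrite('pics/both.png',np.vstack([cv2.resize(a,(400,300)),cv2.resize(b,(400,300))]))
cv2.imwrite('pics/top0.png',cv2.resize(a,(800,600)))
print(ctrl.state())
for n in('top0','side0'):
    c=np.load('pics/%s_cal.npz'%n);R=cv2.Rodrigues(c['rvec'])[0];print(n,-R.T@c['tvec'].reshape(3),R[2])
E
```

```text
{'t': 0.1, 'q': array([-1.32599817e+00,  2.13335204e-01, -3.49427514e-02,  1.32347126e+00,
        1.31173289e-05,  1.57082401e+00]), 'qvel': array([ 0.00062656, -0.00103868,  0.00164942,  0.00017173,  0.00124849,
        0.00017752]), 'joint_efforts': array([ 1.08360123e-04, -6.87246466e+01,  4.87807846e+01,  1.22684956e-02,
        7.63763751e-05,  2.19495419e-06]), 'tool_pos': array([ 0.12111848, -0.48482878,  0.23087278]), 'tcp_rot': array([-3.11715411e+00, -3.83409806e-01,  1.62271070e-04]), 'ft_force': array([ 0.54246327,  0.16472477, -0.91529993]), 'torque': array([ 0.0347327 , -0.02182092,  0.0238833 ]), 'gripper_width': 0.08540105267823021}
top0 [0.39095101 0.07340202 1.07763941] [ 0.15144038  0.01094485 -0.9884058 ]
side0 [0.47892996 1.13564513 0.58518442] [ 0.08351465 -0.89980924 -0.42821564]
```

View pics/top0.png

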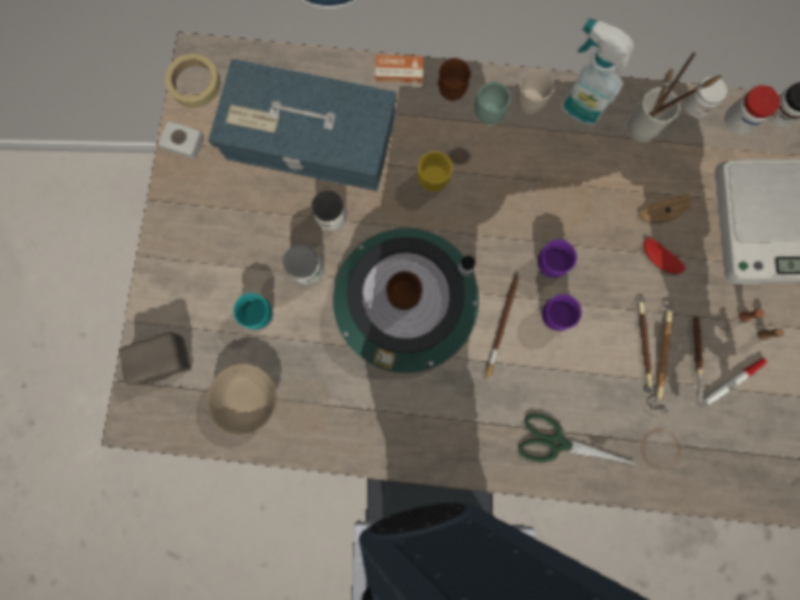

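View pics/side0.png

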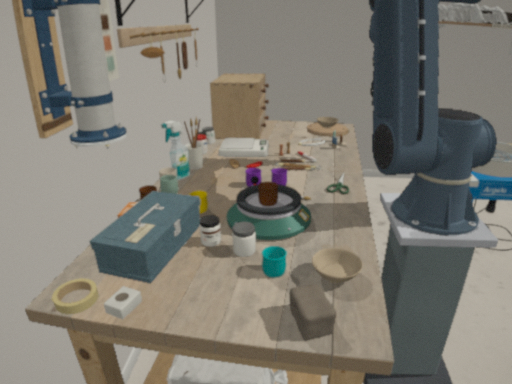

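The top view shows the wheel at about (405,298) in the 800x600 picture, with the window at (385,357), the pin knob at (467,264), and the cup at (404,291). The side view shows the jars and the toolbox behind and to the left. Next I'll localise these and enlarge the wheel.

```bash
python3 - <<'E'
from h import *
im=np.load('pics/top0.npy'); show(im,'crop0',(205,140,315,245),6)
f=.64
w=ray('top0',(385*f,357*f),.035); p=ray('top0',(467*f,263*f),.102)
print('win',w,'pin',p)
for uv in[(333,300),(478,300),(405,228),(405,371)]: print(ray('top0',(uv[0]*f,uv[1]*f),.022))
E
```

```text
win [0.44001019 0.10926561 0.035     ] pin [ 0.59939097 -0.02768929  0.102     ]
[0.54171131 0.20762418 0.022     ]
[ 0.54820546 -0.05656233  0.022     ]
[0.68005909 0.07962284 0.022     ]
[0.41659209 0.07319235 0.022     ]
```

View pics/crop0.png

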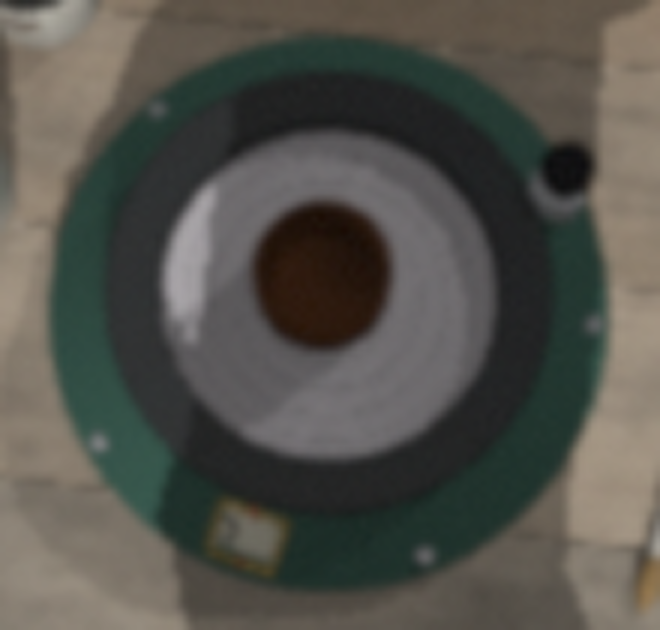

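```bash
python3 - <<'E'
from h import *
c=ctrl.calibration('wrist');s=ctrl.state();R=cv2.Rodrigues(np.array(c['rvec']))[0];o=-R.T@np.array(c['tvec']).reshape(3)
T=cv2.Rodrigues(s['tcp_rot'])[0]
print('tool axes\n',T);print('cam in tool',T.T@(o-s['tool_pos']),'fwd tool',T.T@R[2],'x',T.T@R[0],c['intrinsics'])
E
```

```text
tool axes
 [[ 9.70192975e-01  2.42333538e-01 -2.18217311e-04]
 [ 2.42333636e-01 -9.70192532e-01  9.27662558e-04]
 [ 1.30909439e-05 -9.52893092e-04 -9.99999546e-01]]
cam in tool [ 0.06504508 -0.00053979 -0.14228103] fwd tool [-2.62967045e-01 -7.99891545e-04  9.64804484e-01] x [-9.46448509e-04  9.99999389e-01  5.71106682e-04] [[282.08979515   0.         254.26886237]
 [  0.         282.08979515 193.4706398 ]
 [  0.           0.           1.        ]]
```

Call:
jog_arm --pt "1.5 4 0 0 0 0 0" --pt "1.5 4 0 0 0 0 0" --pt "1.5 4 0 0 0 0 0" --pt "1.5 4 0 0 0 0 0" --pt "1.5 4 0 0 0 0 0" --pt "1.5 4 0 0 0 0 0" --pt "1.5 4 0 0 0 0 0" --pt "1.5 4 0 0 0 0 0" --pt "1.5 4 0 0 0 0 0"

```text
t: 0.85
tool_pos: [0.2428, -0.1479, 0.2262]
tcp_rot: [-3.114, -0.366, 0.003]
ft_force: [1.3, -0.2, -0.4]
gripper_width: -0.0
```

Call:
jog_arm --pt "2.2 3.8 -0.5 0 0 0 0" --pt "2.2 3.8 -0.5 0 0 0 0" --pt "2.2 3.8 -0.5 0 0 0 0" --pt "2.2 3.8 -0.5 0 0 0 0" --pt "2.2 3.8 -0.5 0 0 0 0" --pt "2.2 3.8 -0.5 0 0 0 0" --pt "2.2 3.8 -0.5 0 0 0 0" --pt "0 0 0 0 0 0 0"

```text
t: 1.52
tool_pos: [0.3708, 0.0792, 0.1969]
tcp_rot: [-3.114, -0.373, -0.003]
ft_force: [-0.9, -1.0, -0.4]
gripper_width: 0.0001
```

```bash
python3 - <<'E'
from h import *
s=ctrl.state();print(s['tool_pos'],s['tcp_rot'],s['ft_force'])
im=snap('wrist','w1')
u=proj('w1',[.44,.1093,.035])[0];print(u)
x,y=int(u[0]),int(u[1]);x0,y0=max(0,x-35),max(0,y-35)
cr=cv2.resize(im[y0:y0+70,x0:x0+70],(384,384),interpolation=cv2.INTER_CUBIC);print(x0,y0)
cv2.imwrite('pics/w1b.png',cv2.resize(np.hstack([im,cr]),(798,342)))
E
```

```text
[0.37080556 0.0791575  0.19687395] [-3.11382255e+00 -3.73414813e-01 -2.70556041e-03] [-0.873637   -1.01158447 -0.37169558]
[243.20829663 107.60526774]
208 72
```

View pics/w1b.png

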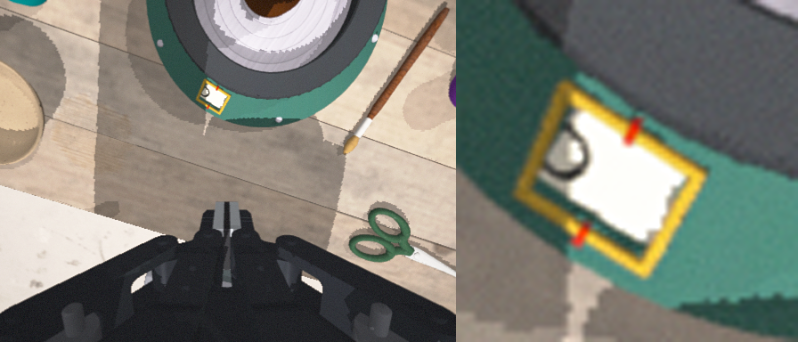

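The window shows the right part of a number with a loop (6, 8, 3, ...) at the left edge. I'll go closer to read it.

Call:
jog_arm --pt "0.3 1 -3 0 0 0 0" --pt "0.3 1 -3 0 0 0 0" --pt "0 0 -2 0 0 0 0" --pt "0 0 0 0 0 0 0"

```text
t: 1.9
tool_pos: [0.3758, 0.0946, 0.115]
tcp_rot: [-3.112, -0.382, -0.003]
ft_force: [-0.9, -0.5, -0.6]
gripper_width: 0.0002
```

```bash
python3 - <<'E'
from h import *
s=ctrl.state();print(s['tool_pos'],s['tcp_rot'],s['ft_force'])
im=snap('wrist','w2')
u=proj('w2',[.44,.1093,.035])[0];print(u)
x,y=int(u[0]),int(u[1]);x0,y0=max(0,x-35),max(0,y-35);print(x0,y0)
show(im,'w2',(x0,y0,x0+70,y0+70),8)
E
```

```text
[0.37575069 0.09462262 0.11502089] [-3.11225623e+00 -3.81672915e-01 -2.54430788e-03] [-0.85189574 -0.52608581 -0.60829896]
[257.37244887 115.72257926]
222 80
```

View pics/w2.png

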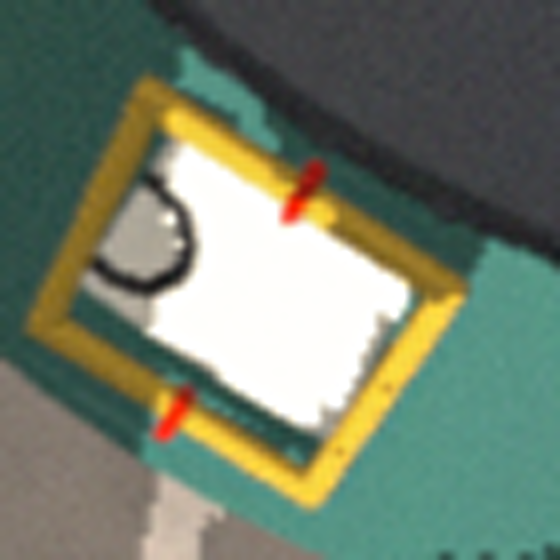

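The loop sits alone in the lower half, so this is a 6, about 5–6° left of mid-window. The 7 needs roughly 39–40° of clockwise turn, which moves the front of the ring to the left. I'll go over the front of the ring, right of centre.

Call:
jog_arm --pt "2.2 -1.25 0 0 0 0 0" --pt "2.2 -1.25 0 0 0 0 0" --pt "2.2 -1.25 0 0 0 0 0" --pt "2.2 -1.25 0 0 0 0 0" --pt "0 0 -1.2 0 0 0 0" --pt "0 0 -1.2 0 0 0 0" --pt "0 0 0 0 0 0 0"

```text
t: 2.53
tool_pos: [0.4708, 0.0362, 0.1034]
tcp_rot: [-3.114, -0.372, -0.019]
ft_force: [-1.8, -0.9, -0.4]
gripper_width: -0.0001
```

Call:
jog_arm --pt "0 0 -0.8 0 0 0 0" --pt "0 0 -0.5 0 0 0 0" --pt "0 0 0 0 0 0 0"

```text
t: 2.78
tool_pos: [0.4717, 0.035, 0.093]
tcp_rot: [-3.115, -0.369, -0.024]
ft_force: [0.2, 0.5, 0.8]
gripper_width: 0.0
```

Call:
jog_arm --pt "0 0.05 -0.5 0 0 0 0" --pt "0 0.05 -0.4 0 0 0 0" --pt "0 0 0 0 0 0 0"

```text
t: 3.03
tool_pos: [0.4716, 0.0363, 0.0845]
tcp_rot: [-3.115, -0.369, -0.026]
ft_force: [-1.1, -0.1, -1.5]
gripper_width: 0.0002
```

Call:
jog_arm --pt "0 0 -0.09 0 0 0 0" --pt "0 0 -0.09 0 0 0 0"

```text
t: 3.2
tool_pos: [0.4715, 0.0366, 0.0827]
tcp_rot: [-3.115, -0.37, -0.026]
ft_force: [-0.5, -0.1, -0.1]
gripper_width: 0.0002
```

Call:
jog_arm --pt "0 0 -0.09 0 0 0 0" --pt "0 0 -0.09 0 0 0 0"

```text
t: 3.37
tool_pos: [0.4714, 0.0366, 0.0809]
tcp_rot: [-3.115, -0.371, -0.026]
ft_force: [-3.2, -1.8, 4.9]
gripper_width: 0.0002
```

Call:
jog_arm --pt "0 0 -0.07 0 0 0 0"

```text
t: 3.45
tool_pos: [0.4712, 0.0365, 0.0802]
tcp_rot: [-3.115, -0.371, -0.025]
ft_force: [-4.9, -2.3, 7.6]
gripper_width: -0.0002
```

Call:
jog_arm --pt "0 0 -0.05 0 0 0 0"

```text
t: 3.53
tool_pos: [0.471, 0.0363, 0.0799]
tcp_rot: [-3.116, -0.371, -0.025]
ft_force: [-4.1, -0.7, 8.7]
gripper_width: 0.0001
```

Call:
jog_arm --pt "-0.25 0.54 -0.04 0 0 0 0" --pt "-0.21 0.56 -0.03 0 0 0 0"

```text
t: 3.7
tool_pos: [0.4675, 0.0461, 0.0799]
tcp_rot: [-3.118, -0.369, -0.028]
ft_force: [1.2, -3.9, 7.8]
gripper_width: 0.0002
```

Call:
jog_arm --pt "-0.25 0.57 -0.07 0 0 0 0" --pt "-0.2 0.58 -0.05 0 0 0 0"

```text
t: 3.87
tool_pos: [0.4644, 0.0572, 0.0799]
tcp_rot: [3.119, 0.367, 0.033]
ft_force: [0.4, -3.5, 7.6]
gripper_width: 0.0003
```

Call:
jog_arm --pt "-0.16 0.58 -0.12 0 0 0 0" --pt "-0.12 0.6 -0.1 0 0 0 0"

```text
t: 4.03
tool_pos: [0.4629, 0.0686, 0.0789]
tcp_rot: [3.117, 0.365, 0.038]
ft_force: [-1.1, -5.2, 12.2]
gripper_width: 0.0002
```

Call:
jog_arm --pt "-0.05 0.6 -0.07 0 0 0 0" --pt "0.02 0.6 -0.07 0 0 0 0" --pt "0.07 0.6 -0.07 0 0 0 0"

```text
t: 4.28
tool_pos: [0.4644, 0.0864, 0.0788]
tcp_rot: [3.115, 0.363, 0.043]
ft_force: [-3.9, -5.1, 12.8]
gripper_width: 0.0
```

Call:
jog_arm --pt "0.12 0.5 -0.07 0 0 0 0" --pt "0 0 0.6 0 0 0 0" --pt "0 0 2 0 0 0 0" --pt "-2.5 0 1 0 0 0 0" --pt "-3 0 0 0 0 0 0" --pt "-2.5 0 0 0 0 0 0" --pt "0 0 0 0 0 0 0"

```text
t: 4.87
tool_pos: [0.3849, 0.09, 0.1165]
tcp_rot: [3.116, 0.369, 0.046]
ft_force: [1.3, -0.7, -0.5]
gripper_width: 0.0005
```

```bash
python3 - <<'E'
from h import *
s=ctrl.state();print(s['tool_pos'],s['tcp_rot'],s['ft_force'])
im=snap('wrist','w3')
u=proj('w3',[.44,.1093,.035])[0];print(u)
x,y=int(u[0]),int(u[1]);x0,y0=max(0,x-35),max(0,y-35);print(x0,y0)
show(im,'w3',(x0,y0,x0+70,y0+70),8)
E
```

```text
[0.38494232 0.08997221 0.11650911] [3.11561969 0.36853338 0.04639316] [ 1.27914601 -0.70243853 -0.53341256]
[246.66707754 129.05525051]
211 94
```

View pics/w3.png

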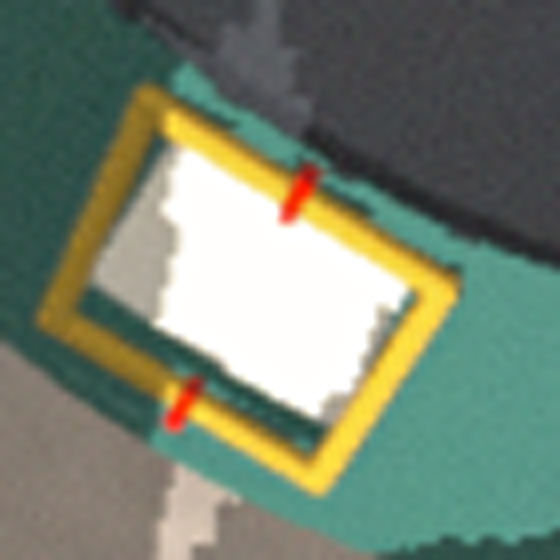

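Only the blank stretch shows, so the 7 is still to the right, probably because the first light part of the drag slipped. I'll drag again with firmer contact, starting farther right so the camera can watch the window during the drag.

Call:
jog_arm --pt "2.1 -1.45 0 0 0 0 0" --pt "2.1 -1.45 0 0 0 0 0" --pt "2.1 -1.45 0 0 0 0 0" --pt "2.1 -1.45 0 0 0 0 0" --pt "0 0 -1 0 0 0 0" --pt "0 0 -1 0 0 0 0" --pt "0 0 0 0 0 0 0"

```text
t: 5.5
tool_pos: [0.4796, 0.0287, 0.0975]
tcp_rot: [3.116, 0.369, 0.059]
ft_force: [-0.2, 0.0, -0.1]
gripper_width: -0.0004
```

Call:
jog_arm --pt "-0.4 -0.3 -0.5 0 0 0 0" --pt "-0.1 -0.1 -0.5 0 0 0 0" --pt "0 0 -0.5 0 0 0 0" --pt "0 0 0 0 0 0 0"

```text
t: 5.83
tool_pos: [0.4749, 0.0244, 0.0817]
tcp_rot: [3.116, 0.37, 0.06]
ft_force: [0.5, -0.1, -0.1]
gripper_width: 0.0004
```

Call:
jog_arm --pt "0 0 -0.12 0 0 0 0" --pt "0 0 -0.08 0 0 0 0" --pt "0 0 -0.05 0 0 0 0"

```text
t: 6.08
tool_pos: [0.4746, 0.0242, 0.08]
tcp_rot: [3.114, 0.37, 0.06]
ft_force: [-3.9, -2.1, 7.2]
gripper_width: 0.0001
```

Call:
jog_arm --pt "0 0 -0.1 0 0 0 0" --pt "0 0 -0.08 0 0 0 0" --pt "-0.33 0.48 -0.08 0 0 0 0"

```text
t: 6.33
tool_pos: [0.472, 0.0279, 0.0792]
tcp_rot: [3.111, 0.369, 0.064]
ft_force: [1.2, -4.7, 9.7]
gripper_width: -0.0004
```

```bash
cat >> h.py <<'E'
C=np.array([.547,.0755])
def tile(name,half=.016,n=33):
    "rectified window patch (dial cone), x: clockwise->left as robot sees, y: axis at top"
    im=np.load('pics/%s.npy'%name); g=cv2.cvtColor(im,cv2.COLOR_BGR2GRAY)
    th0=np.arctan2(.1093-C[1],.44-C[0]); P=[]
    for s in np.linspace(-half,half,n):
        r=.113+s*.73; z=.035-s*.68
        for a in np.linspace(-half,half,n)/.113: P.append([C[0]+r*np.cos(th0+a),C[1]+r*np.sin(th0+a),z])
    uv=proj(name,P).astype(np.float32).reshape(n,n,2)
    return cv2.remap(g,uv,None,cv2.INTER_LINEAR),uv[n//2,n//2]
def ascii(name):
    t,u=tile(name);print(u)
    for r in t[::2]: print(''.join('@#+-. '[min(5,int(v)//40)] for v in r))
E
python3 - <<'E'
from h import *
ascii('w2')
s=ctrl.state();print(s['tool_pos'],s['ft_force'])
snap('wrist','w4');ascii('w4')
E
```

```text
[256.82907  116.639824]
-----+#########################+-
+++++---+######+#++############+-
++----------+#-..-+-++-+-+++++++-
.          .--. .-------+-++++-.-
.           ..             --. .-
.                          .-  .-
-                         .-.  --
#++-.                     --. .--
--- -#.                   --. .--
......#.                  .-. .--
.....-++                  .-...--
.....-#+                   .  .--
....-#+                    .  ---
+++###.                  ... .---
+++--..                  ... .---
-------..---+++------.---+-...---
+###########+##++#########+. ----
[0.47202948 0.02794276 0.07922784] [ 1.24512221 -4.73225516  9.71447648]
[131.3415  233.31319]
+++++++++++++++++++++++++++++++++
+++++++++++++++++++++++++++++++++
+++++++++++++++++++++++++++++++++
+++++++++++++++++++++++++++++++++
+++++++++++++++++++++++++++++++++
+++++++++++++++++++++++++++++++++
+++++++++++++++++++++++++++++++++
+++++++++++++++++++++++++++++++++
+++++++++++++++++++++++++++++++++
+++++++++++++++++++++++++++++++++
+++++++++++++++++++++++++++++++++
+++++++++++++++++++++++++++++++++
+++++++++++++++++++++++++++++++++
+++++++++++++++++++++++++++++++++
+++++++++++++++++++++++++++++++++
+++++++++++++++++++++++++++++++++
+++++++++++++++++++++++++++++++++
```

```bash
python3 - <<'E'
from h import *
ascii('top0')
snap('top','t1');ascii('t1')
E
```

```text
[246.29385 228.7535 ]
#################################
#################################
###++++++++++++#+++++++++########
##++++++++++++++++++++++++++#####
##+++++++++++++++++++++++++++####
###+++++++++++++++++++++++++++###
####++++++++++++++++++++++++++###
###+++++++++++++++++++++++++++###
##+++++++++++++++++++++++++++####
##+++++++++++++++++++++++++++####
##+++++++++++++++++++++++++++####
###++++++++++++++++++++++++++####
#########+++++++++++++++++++#####
###########++++++++++++++++######
#################################
#################################
#################################
[246.29385 228.7535 ]
+++++++++++++++##################
+------------++++################
----........---++++##############
--............---+++#############
-.....      ....--+++############
-...          ...--+++###########
-...           ...--++###########
-...            ...-+++##########
...              ..--++##########
-...             ...-+++#########
-...             ...--++#########
-...             ...--++#########
--..................--+++########
---...............----++#########
+--------------------+++#########
++++-++++++++++++++++++##########
#+++++++++++++++++++++++#########
```

Call:
jog_arm --pt "-0.28 0.52 -0.14 0 0 0 0" --pt "-0.26 0.54 -0.1 0 0 0 0"

```text
t: 6.6
tool_pos: [0.4678, 0.0387, 0.0788]
tcp_rot: [3.11, 0.369, 0.07]
ft_force: [-2.0, -6.3, 12.2]
gripper_width: -0.0005
```

```bash
python3 - <<'E'
from h import *
snap('top','t2');ascii('t2')
E
```

```text
[246.29385 228.7535 ]
#################################
#################################
#################################
#################################
#################################
#################################
#################################
#################################
#################################
#################################
#################################
#################################
#################################
#################################
#################################
#################################
#################################
```

Call:
jog_arm --pt "0 0 1 0 0 0 0" --pt "0 0 1.8 0 0 0 0" --pt "-2.3 1.4 0.5 0 0 0 0" --pt "-2.5 1.6 0 0 0 0 0" --pt "-2.5 1.6 0 0 0 0 0" --pt "0 0 0 0 0 0 0"

```text
t: 7.15
tool_pos: [0.3934, 0.0875, 0.1149]
tcp_rot: [3.11, 0.368, 0.076]
ft_force: [-0.3, 0.3, 0.3]
gripper_width: -0.0001
```

```bash
python3 - <<'E'
from h import *
s=ctrl.state();print(s['tool_pos'],s['tcp_rot'],s['ft_force'])
snap('wrist','w5');ascii('w5')
E
```

```text
[0.39341704 0.08749861 0.11486966] [3.11047355 0.36815915 0.07635082] [-0.28032602  0.30041246  0.26797419]
[239.95393 141.87756]
++++++++++++++++++++++####+++++++
--+------++##+++++++-------------
++++--------++------------+-++++-
....       .+-.              .---
            -++.           ..  .-
.          .+-             ..  .-
.          -+             .-.  .-
..         ++  --+--.     .-.  --
..         +##+.    .--   .-   --
...        +@-        -+  .-  .--
...        ++          +.  .  .--
.....      -#         .#   .  .--
......      -+       .+.   .  ---
......        --..--+.    .. .---
.......                  ..   ---
-------. ..--++.....-----+- ..---
+############++#++########-  .---
```

The window now shows a clear 6, centred, so the number at the start was a 5. It needs a further 45° clockwise, with full pressure from the start.

Call:
jog_arm --pt "1.8 -1.35 0 0 0.05 0 0" --pt "1.8 -1.35 0 0 0 0 0" --pt "1.8 -1.35 0 0 0 0 0" --pt "1.8 -1.35 0 0 0 0 0" --pt "0 0 -1 0 0 0 0" --pt "0 0 -1 0 0 0 0" --pt "0 0 0 0 0 0 0"

```text
t: 7.78
tool_pos: [0.4731, 0.0299, 0.0952]
tcp_rot: [3.117, 0.376, 0.006]
ft_force: [-0.6, -0.1, -0.4]
gripper_width: -0.0
```

Call:
jog_arm --pt "-0.05 0 -0.6 0 0 0 0" --pt "-0.05 0 -0.6 0 0 0 0" --pt "0 0 0 0 0 0 0" --pt "0 0 -0.12 0 0 0 0" --pt "0 0 -0.1 0 0 0 0" --pt "0 0 -0.08 0 0 0 0"

```text
t: 8.28
tool_pos: [0.4699, 0.0305, 0.0794]
tcp_rot: [3.115, 0.379, 0.004]
ft_force: [-3.1, -4.4, 11.4]
gripper_width: 0.0001
```

Call:
jog_arm --pt "-0.29 0.53 -0.11 0 0 0 0" --pt "-0.25 0.55 -0.09 0 0 0 0" --pt "-0.21 0.56 -0.07 0 0 0 0"

```text
t: 8.53
tool_pos: [0.4637, 0.0454, 0.0792]
tcp_rot: [3.11, 0.376, 0.011]
ft_force: [-1.4, -5.6, 10.9]
gripper_width: -0.0002
```

Call:
jog_arm --pt "-0.17 0.58 -0.09 0 0 0 0" --pt "-0.13 0.59 -0.08 0 0 0 0" --pt "-0.09 0.6 -0.08 0 0 0 0" --pt "-0.05 0.6 -0.08 0 0 0 0"

```text
t: 8.87
tool_pos: [0.4604, 0.0689, 0.0794]
tcp_rot: [3.105, 0.375, 0.02]
ft_force: [-2.5, -4.0, 10.1]
gripper_width: 0.0001
```

Call:
jog_arm --pt "0.0 0.6 -0.11 0 0 0 0" --pt "0.06 0.6 -0.09 0 0 0 0" --pt "0.1 0.59 -0.08 0 0 0 0" --pt "0.14 0.58 -0.08 0 0 0 0"

```text
t: 9.2
tool_pos: [0.4637, 0.0931, 0.0791]
tcp_rot: [3.102, 0.375, 0.027]
ft_force: [-3.6, -4.2, 12.1]
gripper_width: -0.0003
```

Call:
jog_arm --pt "0 0 0.8 0 0 0 0" --pt "0 0 1.9 0 0 0 0" --pt "-2.2 0 0.8 0 0 0 0" --pt "-2.5 0 0 0 0 0 0" --pt "-2.3 0 0 0 0 0 0" --pt "0 0 0 0 0 0 0"

```text
t: 9.7
tool_pos: [0.3923, 0.0927, 0.1183]
tcp_rot: [3.103, 0.383, 0.032]
ft_force: [0.8, -0.0, 0.6]
gripper_width: 0.0002
```

```bash
python3 - <<'E'
from h import *
s=ctrl.state();print(s['tool_pos'],s['tcp_rot'],s['ft_force'])
im=snap('wrist','w6');ascii('w6')
u=proj('w6',[.44,.1093,.035])[0];x,y=int(u[0]),int(u[1]);print(x-35,y-35);show(im,'w6',(x-35,y-35,x+35,y+35),8)
E
```

```text
[0.39227113 0.09274128 0.11825973] [3.10308079 0.38321696 0.03163715] [ 0.75954543 -0.03699117  0.55079467]
[247.11754 138.7684 ]
++++++###################+++#+###
-+++--+++++###++++#++++----------
+++++-------++-------------+++++-
........   .-+.         .. ....--
            .-             ..  .-
.                          --  .-
.                         .--  .-
..                        -+. .--
..                        .-. .--
...                       .-. .--
-.....                    .-. .--
......                     -  .--
-.....                     .  .--
-.....                   ... .---
-......                  .-. .---
-------....------..----.-+-.  ---
+#########################+. .---
212 102
```

View pics/w6.png

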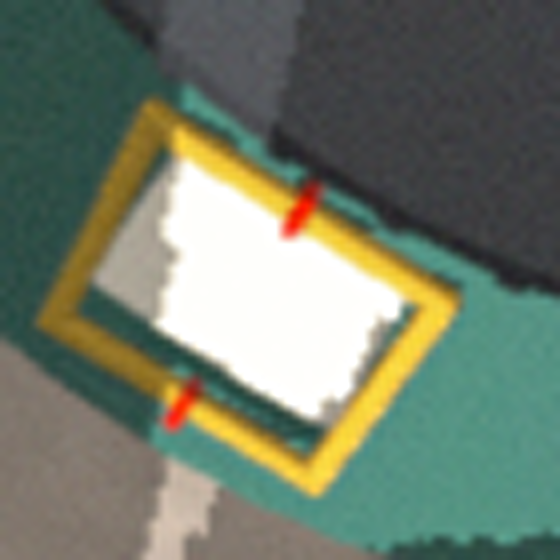

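Still blank, so the drag slips by roughly 20% at 10–12 N. I'll do another short drag at about 15 N.

Call:
jog_arm --pt "1.8 -1.0 0 0 0.02 0 0" --pt "1.8 -1.0 0 0 0 0 0" --pt "1.8 -1.0 -0.3 0 0 0 0" --pt "1 -1.0 -0.7 0 0 0 0" --pt "0 0 -1 0 0 0 0" --pt "0 0 -1 0 0 0 0" --pt "0 0 0 0 0 0 0"

```text
t: 10.33
tool_pos: [0.4647, 0.0519, 0.0902]
tcp_rot: [3.106, 0.387, 0.014]
ft_force: [-0.6, 0.4, 0.1]
gripper_width: 0.0002
```

Call:
jog_arm --pt "-0.1 0 -0.8 0 0 0 0" --pt "0 0 0 0 0 0 0" --pt "0 0 -0.12 0 0 0 0" --pt "0 0 -0.12 0 0 0 0" --pt "0 0 -0.1 0 0 0 0"

```text
t: 10.75
tool_pos: [0.4627, 0.0527, 0.0792]
tcp_rot: [3.105, 0.388, 0.014]
ft_force: [-6.0, -3.3, 12.4]
gripper_width: -0.0
```

Call:
jog_arm --pt "0 0 -0.1 0 0 0 0" --pt "-0.12 0.58 -0.13 0 0 0 0" --pt "-0.1 0.59 -0.1 0 0 0 0"

```text
t: 11.0
tool_pos: [0.4608, 0.0633, 0.0784]
tcp_rot: [3.102, 0.386, 0.017]
ft_force: [-2.4, -6.2, 15.8]
gripper_width: -0.0001
```

Call:
jog_arm --pt "-0.05 0.4 -0.05 0 0 0 0" --pt "0 0 0.8 0 0 0 0" --pt "0 0 1.9 0 0 0 0" --pt "-2.2 0.9 0.8 0 0 0 0" --pt "-2.3 0.9 0 0 0 0 0" --pt "-2.3 0.8 0 0 0 0 0" --pt "0 0 0 0 0 0 0"

```text
t: 11.58
tool_pos: [0.3912, 0.0947, 0.1185]
tcp_rot: [3.102, 0.394, 0.026]
ft_force: [0.3, -0.3, -0.7]
gripper_width: -0.0002
```

```bash
python3 - <<'E'
from h import *
s=ctrl.state();print(s['tool_pos'],s['tcp_rot'],s['ft_force'])
im=snap('wrist','w7');ascii('w7')
E
```

```text
[0.39117569 0.09468575 0.11853025] [3.10168772 0.39364257 0.02569715] [ 0.31055614 -0.34118585 -0.67195086]
[250.32191 137.57527]
#################++++++++++####++
+++++-----++##+++++++------------
+++++-------+++-----------+++++++
........   .-+.          .......-
.            -    ++.      ... .-
.                -+        --. .-
.               -+       ..--  .-
.              -#         --.  --
-.            -#.         -+.  --
.....         +-          .-.  --
.....        .#           .-. .--
-.....       +-           .-. .--
-.....       #.            -  .--
-.....      .+           ...  ---
-.......                 .-. .---
-------+++--+++-..-..-..---. .---
+#########################+...---
```

```bash
python3 - <<'E'
from h import *
a=np.load('pics/w7.npy');b=np.load('pics/w5.npy')
f=lambda im,u:cv2.resize(im[u[1]-25:u[1]+25,u[0]-25:u[0]+25],(400,400),interpolation=cv2.INTER_CUBIC)
cv2.imwrite('pics/w7c.png',np.hstack([f(b,(240,142)),f(a,(250,138))]))
E
```

```text
(no output)
```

View pics/w7c.png

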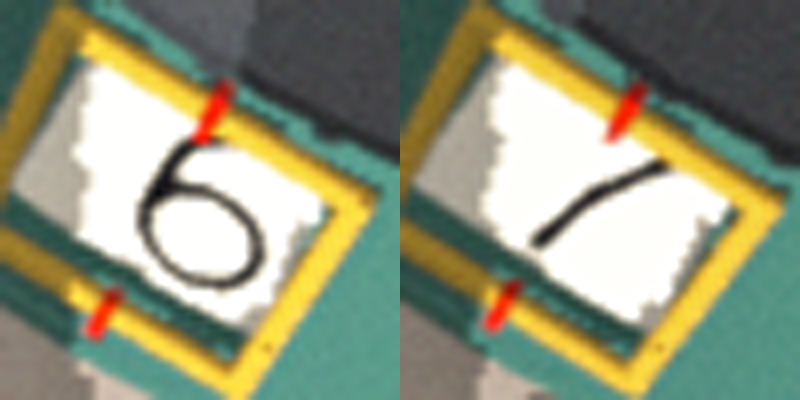

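The 7 is in the window, with its top bar behind the upper frame. Now I'll measure its offset from the red index marks.

```bash
python3 - <<'E'
from h import *
def ang(n,uv,z):
    p=ray(n,uv,z); d=p[:2]-C; return np.degrees(np.arctan2(d[1],d[0])),np.hypot(*d)*1e3
for n,t,b,gl in(('w7',(253.5,126.75),(237.9,151.1),[(242.5,143.6),(258.1,133.6)]),('w5',(241.9,130.75),(227.9,156.1),[(240.3,145.5)])):
    print(n,'marks',ang(n,t,.056),ang(n,b,.032))
    for g in gl:
        for z in(.028,.035,.042): print(z,ang(n,g,z))
# pin knob in available wrist pictures
print(proj('w1',[.5994,-.0277,.102]),proj('w7',[.5994,-.0277,.102]))
E
```

```text
w7 marks (np.float64(160.97477835709708), np.float64(104.45273556738898)) (np.float64(161.21967346185872), np.float64(127.61642486570831))
0.028 (np.float64(161.20691664513456), np.float64(120.84813411467648))
0.035 (np.float64(161.13604461944124), np.float64(120.30305066912662))
0.042 (np.float64(161.0645275503012), np.float64(119.75815296818219))
0.028 (np.float64(164.55924428371682), np.float64(107.36702827516231))
0.035 (np.float64(164.3837874215658), np.float64(107.21213968085041))
0.042 (np.float64(164.20782451915352), np.float64(107.05825939143355))
w5 marks (np.float64(161.11033276263032), np.float64(104.57634435502538)) (np.float64(161.27732573480287), np.float64(127.87070976710724))
0.028 (np.float64(163.27151918294228), np.float64(115.72310216539445))
0.035 (np.float64(163.28971408442052), np.float64(115.29499535868304))
0.042 (np.float64(163.30804460816867), np.float64(114.86690026555556))
[[486.38517488 -83.1758043 ]] [[ 625.68807062 -122.697772  ]]
```

The 7 lies about 0.5–1.5° right of the marks, inside the pin's ±2° catch. I'll go to the pin and take a look to place the knob.

Call:
jog_arm --pt "0 -1.5 2.5 0 0.015 0 0" --pt "1.5 -3 1.2 0 0 0 0" --pt "2.5 -3 0 0 0 0 0" --pt "3 -2.8 0 0 0 0 0" --pt "3 -1.8 0 0 0 0 0" --pt "2.5 0 0 0 0 0 0" --pt "1.5 0 0 0 0 0 0" --pt "0 0 0 0 0 0 0"

```text
t: 12.3
tool_pos: [0.5418, -0.0355, 0.1611]
tcp_rot: [3.103, 0.388, 0.016]
ft_force: [0.8, 0.7, -0.4]
gripper_width: -0.0
```

```bash
python3 - <<'E'
from h import *
s=ctrl.state();print(s['tool_pos'],s['tcp_rot'],s['ft_force'])
im=snap('wrist','w8');print(proj('w8',[[.5994,-.0277,.102],[.5994,-.0314,.102]]))
show(im,'w8',(100,40,500,340),2)
E
```

```text
[ 0.5418308  -0.03554625  0.16106673] [3.10292635 0.38842858 0.01642037] [ 0.77544815  0.67060478 -0.35571002]
[[263.3125119  128.16408852]
 [268.43049579 129.49532767]]
```

View pics/w8.png

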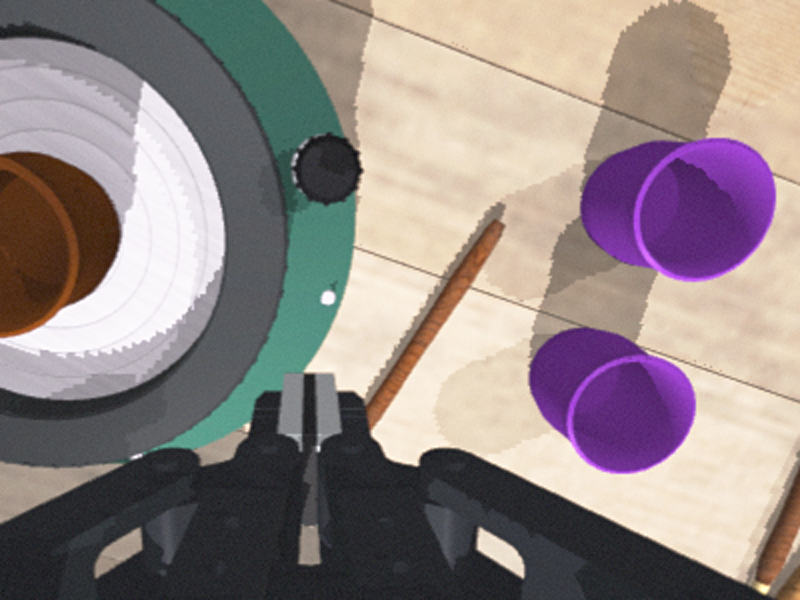

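The knob's top is centred at about (265,124) in the full picture, and the cup still stands in the middle.

```bash
python3 - <<'E'
from h import *
k=ray('w8',(265,124),.102);s=ctrl.state();print(k,(k-s['tool_pos'])*100)
E
```

```text
[ 0.60241763 -0.02812312  0.102     ] [ 6.17961104  0.72507953 -5.89810217]
```

Call:
jog_arm --pt "2.2 0.25 0 0 0 0 0" --pt "2.2 0.25 0 0 0 0 0" --pt "1.2 0.2 0 0 0 0 0" --pt "0 0 -2 0 0 0 0" --pt "0 0 -2 0 0 0 0" --pt "0 0 0 0 0 0 0"

```text
t: 12.85
tool_pos: [0.5977, -0.0283, 0.1213]
tcp_rot: [3.103, 0.386, 0.017]
ft_force: [-1.1, -0.1, -1.4]
gripper_width: 0.0003
```

Call:
jog_arm --pt "0.35 0 -0.6 0 0 0 0" --pt "0 0 -0.6 0 0 0 0" --pt "0 0 -0.3 0 0 0 0" --pt "0 0 0 0 0 0 0"

```text
t: 13.18
tool_pos: [0.6009, -0.0282, 0.1076]
tcp_rot: [3.103, 0.386, 0.018]
ft_force: [-0.3, 0.3, 0.1]
gripper_width: -0.0
```

Call:
jog_arm --pt "0 0 -0.25 0 0 0 0" --pt "0 0 -0.25 0 0 0 0" --pt "0 0 -0.15 0 0 0 0" --pt "0 0 -0.15 0 0 0 0"

```text
t: 13.52
tool_pos: [0.6016, -0.0283, 0.101]
tcp_rot: [3.103, 0.386, 0.022]
ft_force: [-0.8, -0.5, -0.6]
gripper_width: 0.0002
```

Call:
jog_arm --pt "0 0 -0.1 0 0 0 0" --pt "0 0 -0.1 0 0 0 0"

```text
t: 13.68
tool_pos: [0.6017, -0.0283, 0.0991]
tcp_rot: [3.103, 0.386, 0.023]
ft_force: [-1.7, -0.2, 1.7]
gripper_width: -0.0002
```

Call:
jog_arm --pt "0 0 -0.1 0 0 0 0" --pt "0 0 -0.1 0 0 0 0"

```text
t: 13.85
tool_pos: [0.6017, -0.0284, 0.0971]
tcp_rot: [3.103, 0.386, 0.023]
ft_force: [-1.0, -0.3, 2.4]
gripper_width: 0.0002
```

Call:
jog_arm --pt "0 0 -0.08 0 0 0 0" --pt "0 0 -0.08 0 0 0 0"

```text
t: 14.02
tool_pos: [0.6016, -0.0283, 0.0954]
tcp_rot: [3.103, 0.386, 0.023]
ft_force: [-1.0, 0.7, 1.8]
gripper_width: -0.0002
```

Call:
jog_arm --pt "0 0 -0.08 0 0 0 0" --pt "0 0 -0.08 0 0 0 0"

```text
t: 14.18
tool_pos: [0.6016, -0.0283, 0.0936]
tcp_rot: [3.103, 0.386, 0.023]
ft_force: [-0.8, -1.3, 1.1]
gripper_width: -0.0001
```

Call:
jog_arm --pt "0 0 -0.08 0 0 0 0" --pt "0 0 -0.08 0 0 0 0"

```text
t: 14.35
tool_pos: [0.6017, -0.0283, 0.0919]
tcp_rot: [3.103, 0.386, 0.023]
ft_force: [-0.6, 0.6, 2.6]
gripper_width: -0.0002
```

Call:
jog_arm --pt "0 0 -0.08 0 0 0 0" --pt "0 0 -0.08 0 0 0 0"

```text
t: 14.52
tool_pos: [0.6017, -0.0283, 0.0901]
tcp_rot: [3.103, 0.386, 0.023]
ft_force: [-1.7, 0.1, 2.5]
gripper_width: 0.0
```

Call:
jog_arm --pt "0 0 -0.08 0 0 0 0" --pt "0 0 -0.08 0 0 0 0"

```text
t: 14.68
tool_pos: [0.6017, -0.0283, 0.0884]
tcp_rot: [3.103, 0.386, 0.023]
ft_force: [-2.1, -0.2, 3.2]
gripper_width: -0.0001
```

Call:
jog_arm --pt "0 0 -0.06 0 0 0 0" --pt "0 0 -0.04 0 0 0 0"

```text
t: 14.85
tool_pos: [0.6017, -0.0283, 0.0874]
tcp_rot: [3.103, 0.386, 0.023]
ft_force: [-2.2, 0.8, 7.7]
gripper_width: -0.0002
```

Call:
jog_arm --pt "0 0 -0.05 0 0 0 0" --pt "0 0 -0.03 0 0 0 0"

```text
t: 15.02
tool_pos: [0.6019, -0.0283, 0.0872]
tcp_rot: [3.102, 0.386, 0.024]
ft_force: [-4.3, 0.1, 9.7]
gripper_width: -0.0002
```

Call:
jog_arm --pt "-0.02 0 -0.06 0 0 0 0" --pt "-0.02 0 -0.05 0 0 0 0"

```text
t: 15.18
tool_pos: [0.6018, -0.0284, 0.0871]
tcp_rot: [3.102, 0.386, 0.026]
ft_force: [-3.9, 0.2, 10.6]
gripper_width: 0.0001
```

Call:
jog_arm --pt "-0.02 0 -0.09 0 0 0 0" --pt "-0.02 0 -0.09 0 0 0 0"

```text
t: 15.35
tool_pos: [0.6019, -0.0283, 0.0867]
tcp_rot: [3.102, 0.386, 0.029]
ft_force: [-5.2, -0.3, 13.2]
gripper_width: 0.0001
```

Call:
jog_arm --pt "0 0 0.5 0 0 0 0" --pt "0 0 2.5 0 0 0 0" --pt "0 0 3.2 0 0 0 0" --pt "-3 -0.3 0 0 0 0 0" --pt "-2.5 -0.3 0 0 0 0 0" --pt "0 0 0 0 0 0 0"

```text
t: 15.85
tool_pos: [0.5485, -0.0345, 0.1527]
tcp_rot: [3.101, 0.386, 0.037]
ft_force: [0.1, 0.5, 0.3]
gripper_width: -0.0002
```

```bash
python3 - <<'E'
from h import *
s=ctrl.state();print(s['tool_pos'],s['ft_force'])
im=snap('wrist','w9');t=snap('top','t3')
E
```

```text
[ 0.54854311 -0.03453428  0.1527483 ] [0.13117304 0.52291453 0.26765703]
```

Call:
jog_arm --pt "-2.6 0 0 0 0 0 0" --pt "-2.7 2.2 0 0 0 0 0" --pt "-2.7 2.7 0 0 0 0 0" --pt "-2.7 2.7 0 0 0 0 0" --pt "-2.2 2.7 -1 0 0 0 0" --pt "-1.5 2 -2 0 0 0 0" --pt "0 0 -1 0 0 0 0" --pt "0 0 0 0 0 0 0"

```text
t: 16.62
tool_pos: [0.4056, 0.0932, 0.1084]
tcp_rot: [3.102, 0.383, 0.038]
ft_force: [-0.5, -1.1, -0.1]
gripper_width: -0.0002
```

```bash
python3 - <<'E'
from h import *
s=ctrl.state();print(s['tool_pos'],s['ft_force'])
im=snap('wrist','w10');ascii('w10')
u=proj('w10',[.44,.1093,.035])[0];x,y=int(u[0]),int(u[1]);print(x-25,y-25)
b=np.load('pics/w9.npy');k=proj('w9',[.602,-.028,.09])[0].astype(int);print(k)
f=lambda im,u,h:cv2.resize(im[max(0,u[1]-h):max(0,u[1]-h)+2*h,max(0,u[0]-h):max(0,u[0]-h)+2*h],(400,400),interpolation=cv2.INTER_CUBIC)
cv2.imwrite('pics/w10c.png',np.hstack([f(im,(x,y),25),f(b,k,60)]))
E
```

```text
[0.40560491 0.09316791 0.10835216] [-0.4597221  -1.08114312 -0.1440122 ]
[243.30902 157.12846]
++++++++++#######################
+++++++++########################
+###++++++++++####++++++++++####+
---.........-+- .. ..........----
            .+.   ..            -
                 -+        --. .-
                -#.       .+-  .-
               .+         .+-  .-
..            -+          -+.  --
...           #-          .+.  --
...          .#.          .+. .--
....         --            -. .--
....         +.            .  .--
.....       .#            ..  .--
-......                  .-.  .--
-------...-----....-.----++.  ---
+#########################+.  ---
218 131
[262 135]
```

View pics/w10c.png

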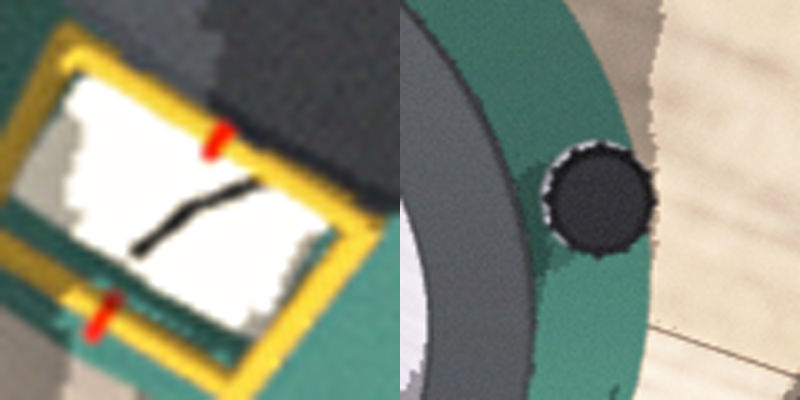

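The 7's stem is on the index marks and the knob looks down on its boss. To be sure it is fully home, I'll touch it once more a little harder and check that it doesn't sink further.

Call:
jog_arm --pt "0 -1.5 2.5 0 0.02 0 0" --pt "1.5 -3 2 0 0 0 0" --pt "2.6 -3 0 0 0 0 0" --pt "3 -2.8 0 0 0 0 0" --pt "3 -1.2 0 0 0 0 0" --pt "3 0 0 0 0 0 0" --pt "2.8 0 0 0 0 0 0" --pt "2 0 0 0 0 0 0" --pt "0 0 0 0 0 0 0"

```text
t: 17.42
tool_pos: [0.5983, -0.0353, 0.1603]
tcp_rot: [3.104, 0.374, 0.012]
ft_force: [0.8, -0.5, -0.6]
gripper_width: 0.0003
```

Call:
jog_arm --pt "0.2 0.7 -2 0 0 0 0" --pt "0.1 0 -2 0 0 0 0" --pt "0 0 -1.8 0 0 0 0" --pt "0 0 -0.6 0 0 0 0" --pt "0 0 0 0 0 0 0"

```text
t: 17.83
tool_pos: [0.6055, -0.0324, 0.0955]
tcp_rot: [3.104, 0.366, 0.015]
ft_force: [-0.1, 0.7, 0.1]
gripper_width: 0.0
```

Call:
jog_arm --pt "-0.35 0.4 -0.3 0 0 0 0" --pt "0 0 -0.2 0 0 0 0" --pt "0 0 0 0 0 0 0"

```text
t: 18.08
tool_pos: [0.6024, -0.029, 0.0923]
tcp_rot: [3.104, 0.364, 0.017]
ft_force: [-0.2, 0.2, 1.0]
gripper_width: 0.0
```

Call:
jog_arm --pt "0 0 -0.25 0 0 0 0" --pt "0 0 -0.15 0 0 0 0"

```text
t: 18.25
tool_pos: [0.6032, -0.029, 0.09]
tcp_rot: [3.103, 0.364, 0.022]
ft_force: [0.9, -0.5, 0.5]
gripper_width: 0.0001
```

Call:
jog_arm --pt "-0.05 0 -0.1 0 0 0 0" --pt "0 0 -0.08 0 0 0 0"

```text
t: 18.42
tool_pos: [0.6031, -0.029, 0.0887]
tcp_rot: [3.103, 0.365, 0.023]
ft_force: [-0.3, 0.3, 0.5]
gripper_width: -0.0002
```

Call:
jog_arm --pt "0 0 -0.07 0 0 0 0" --pt "0 0 -0.05 0 0 0 0"

```text
t: 18.58
tool_pos: [0.6032, -0.029, 0.0877]
tcp_rot: [3.103, 0.365, 0.024]
ft_force: [-1.0, -0.0, 4.6]
gripper_width: 0.0
```

Call:
jog_arm --pt "-0.02 0 -0.09 0 0 0 0" --pt "-0.03 0 -0.11 0 0 0 0" --pt "-0.03 0 -0.11 0 0 0 0"

```text
t: 18.83
tool_pos: [0.6035, -0.029, 0.0865]
tcp_rot: [3.102, 0.365, 0.029]
ft_force: [-4.6, 0.8, 16.0]
gripper_width: -0.0001
```

Contact begins at 88 mm, which is the home height. The knob gives only elastically, reaching 16 N at 86.5 mm, so the pin is home. Now I'll lift off and clear.

Call:
jog_arm --pt "0 0 0.5 0 0 0 0" --pt "0 0 2.5 0 0 0 0" --pt "0 0 3.5 0 0 0 0" --pt "-2 -2 2 0 0 0 0" --pt "-3 -3 1 0 0 0 0" --pt "-3 -3 0 0 0 0 0" --pt "-3 -3 0 0 0 0 0" --pt "-3 -2 0 0 0 0 0" --pt "-3 -2 0 0 0 0 0" --pt "-2 -2 0 0 0 0 0" --pt "0 0 0 0 0 0 0"

```text
t: 19.75
tool_pos: [0.4055, -0.2022, 0.1857]
tcp_rot: [3.099, 0.372, 0.031]
ft_force: [-0.2, 1.0, 0.3]
gripper_width: 0.0001
```

```bash
python3 - <<'E'
from h import *
s=ctrl.state();print(s['tool_pos'],s['ft_force'])
t=snap('top','t4');b=snap('side','s4')
cr=t[130:255,140:390]
cv2.imwrite('pics/fin.png',np.vstack([cv2.resize(cr,(600,300)),cv2.resize(b[130:290,180:500],(600,300))]))
E
```

```text
[ 0.40554038 -0.20221343  0.18570374] [-0.21672994  1.04459581  0.31300931]
```

View pics/fin.png

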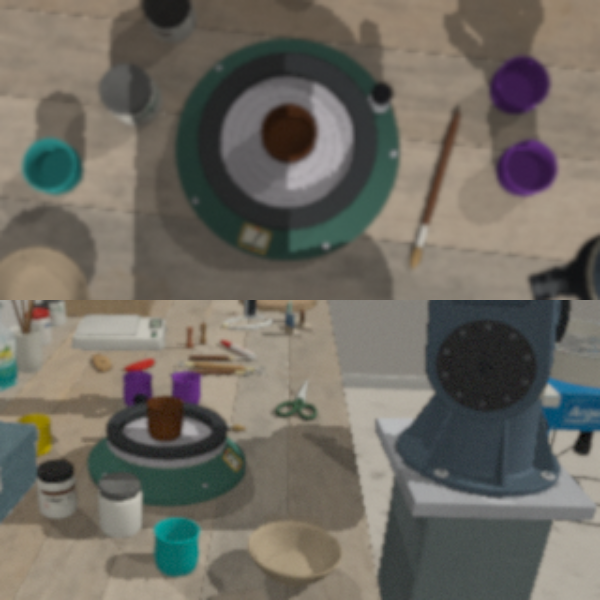

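The cup stands in the middle of the head, the jars, brush and look-alikes are in place, and the arm is clear. I'm handing it in.

```bash
python3 -c "
from rig import ctrl
print(ctrl.job_done())"
```

```text
the job is handed in; nothing more can be done
None
```

The wheel is turned to 7 and the index pin is pushed home. I handed the job in at about 20 s with the arm clear of everything.

- **Turning:** I dragged the rubber ring clockwise with closed fingertips, pressing with up to about 16 N; its top proved to be about 81 mm above the table. I first misread the number at the start as a 6. After the first drags a clear 6 stood in the window, so the start number must have been a 5. I then turned it on to 7. The ring slipped somewhat at 8–12 N, so it took four short looks and drags.
- **Number check:** The 7's slanted stem stands between the red marks. Its top bar is hidden behind the upper frame. I rely on the stem's shape and on having turned one place clockwise from the clear 6.
- **Pin check:** The pin slid down at about 2–3 N to a stop. A second touch met the knob at 88 mm, the home height, and 16 N made it yield only as rubber does. I could not see the red band in any view.
- **Rest of the scene:** In the last top and side pictures the cup stood in the middle of the head. The jars, brush, bowl and look-alikes were where they had been.
- **Forces:** The highest force I read on the wheel or pin was about 17 N, against the 22 N limit. Forces were read only at the end of each move.

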